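# Book out the long cordless handset at the hotel front desk

### The job

Book out the long cordless handset: wake the scanner gun on its stand by squeezing its trigger fully against the grip and letting it spring back. Then draw the longer of the two handsets up out of its charging cradle, tilt it about halfway over (45 degrees from upright) with the label on its foot turned towards the scanner's window, and hold that foot straight in front of the window, level with it and about 100 mm away. Finish while holding it there, raised and still, in the gripper, with the trigger left released and everything else on the desk left where it was.

Things in the scene. Friction and masses are not known exactly. Their poses are not given: they have to be found in the camera images.
- scanner: Grey scanner gun fixed on its side on a stand, 150 x 120 x 12 mm foot plate. Origin: under the plate's centre. In its frame (mm): barrel along x from -66 to 61, up to 64 wide in y, z 70 to 140; the window looks along -x. The hand grip, 28 thick (x), 32 high, sticks out level to +y as far as y = 136, its middle at x = 25, z = 105; only the foot plate lies below.
- scanner_window (a point): Middle of the scanner's window at (-66, 0, 105) mm in the scanner's frame, axes as the scanner's: it looks along its -x.
- scanner_grip (a point): Point inside the hand grip, on its middle line, at (25, 70, 105) mm in the scanner's frame, facing the trigger pad.
- trigger (a joint): Black blade 8 mm thick, 24 high, 55 long, on the grip's window side, 15 mm gap; hinged about the vertical at its barrel end, (-8, 30, 105) mm in the scanner frame. 0 rad = released, 0.25 = stop, fully squeezed; springs back; 4 to 7 N at the pad. From above, one finger goes before the blade, one behind the grip: 51 mm over both at the pad, 41 squeezed.
- trigger_pad (a point): Middle of the trigger's front face (away from the grip), 40 mm from the hinge: where to press, towards the scanner's +x. At (-12, 70, 105) mm in the scanner's frame when released; moves with the trigger.
- handset: The longer cordless handset: light grey bar 28 mm thick (x), 48 wide (y), 150 long (z), 0.11 to 0.2 kg, keypad and screen on its -x face, white label on its foot (underside). Origin: centre of the foot; z runs to the earpiece end. It starts upright with its foot in the cradle, 115 mm showing above it; grip it across the 28 mm.
- cradle: Black charging cradle of the long handset, fixed: 64 x 84 x 45 mm block with a 35 mm deep pocket, 1.5 to 2 mm clear all round. Origin: centre of its underside; the handset stands on the pocket floor 10 mm above it, axes alike.
- short_handset: Bystander: a shorter handset, 28 x 48 x 105 mm, in an equal cradle, 70 mm of it showing. Origin: centre of its foot.
- bell: Bystander: brass counter bell, 84 mm across, 53 mm high. Origin under its centre.
- mug: Bystander: white mug, 90 mm high. Origin under its centre.
- stapler: Bystander: black stapler, 130 x 34 x 45 mm, long in its x. Origin under its centre.
- stamp: Bystander: wooden hand stamp, 44 mm across, 72 mm high. Origin under its centre.
- card_box: Bystander: open wooden card box 75 x 105 x 40 mm. Origin under its centre.
There are look-alikes about, which are no part of the job. Leave any red look-alike of the handset alone.

How it is judged:
On the way, in this order (a step that is already met when the one before it is completed fails the run):
1. the trigger is squeezed fully (at least 0.2 of 0.25 rad) with the handset still in its cradle (value of joint trigger above 0.2 rad and distance of handset from where it was at the start of the episode below 0.02 m), for 0.1 s.
2. the trigger is let go and has sprung back, with the handset still in its cradle (value of joint trigger below 0.04 rad and distance of handset from where it was at the start of the episode below 0.02 m), for 0.1 s.
3. the handset is drawn out of its cradle in the gripper, clear of it (height (world z) of handset above 0.055 m and contact force between handset and the fingers above 1 N and contact force between handset and cradle below 0.2 N), for 0.2 s.
At the end, for the whole second after the job is handed in: Long handset held still by the gripper alone, tilted 27 to 63 degrees, foot facing the window (within 65 degrees of the barrel line), foot centre 45 to 160 mm ahead of the window, within 45 mm sideways and in height; trigger released; bystanders moved under 30 mm (contact force between handset and the fingers above 1 N and angle between handset's own z axis and vertical between 0.47 and 1.1 rad and angle between the z axis of handset and the x axis of scanner, either way round below 1.13 rad and z of scanner_window in the frame of handset below -0.02 m and x of handset in the frame of scanner_window between -0.16 and -0.045 m and y of handset in the frame of scanner_window between -0.045 and 0.045 m and z of handset in the frame of scanner_window between -0.045 and 0.05 m and contact force between handset and scanner below 0.2 N and contact force between handset and cradle below 0.2 N and contact force between handset and short_handset below 0.2 N and contact force between handset and bell below 0.2 N and contact force between handset and mug below 0.2 N and contact force between handset and stapler below 0.2 N and contact force between handset and stamp below 0.2 N and contact force between handset and card_box below 0.2 N and linear speed of handset below 0.03 m/s and value of joint trigger below 0.04 rad and distance of each of short_handset, bell, mug, stapler, stamp, card_box from where it was at the start of the episode below 0.03 m); the arm keeps its last pose, push and grip.
It fails at once if a bystander on the desk is moved more than 30 mm or knocked over (distance of any of short_handset, bell, mug, stapler, stamp, card_box from where it was at the start of the episode above 0.03 m or angle between any of short_handset, bell, mug, stapler, stamp, card_box's own z axis and vertical above 0.5 rad).
It also fails if it takes over 48 s, if anything falls off the work surface, if the arm or the gripper's body presses on something with over 40 N, if the wrist force passes 120 N, or if a joint passes its speed limit or range.

### The arm

A 6-joint arm with a two-finger parallel gripper is mounted at the origin on the work surface. World frame = base frame: x ahead of the robot, y to its left, z up, the work surface at z = 0. Lengths are in m, angles in rad, forces in N, time in s.
With the tool pointing down it reaches from about 0.25 to 0.725 m from the base axis. Payload 4 kg.
Tool frame: the origin (TCP) lies at the very end of the fingers, on their centre line; the grasp point (between the pads) lies 19 mm behind it (grasp_offset is the distance from the TCP to the grasp point, in m); y points along the fingers, x is the direction in which the jaws open and shut, and the axes are right-handed (so a half turn about y gives the same grasp; the last joint's range is limited). The gripper opens to 85 mm and grips with 20 to 120 N. Pads are 22 mm wide; open, the fingers measure 114 mm over their backs; the gripper's body (76 mm by 85 mm) begins 54 mm behind the grasp point. The pads swing forward as they close: fully open they stand 13 mm farther back than shut.
Start: joints at [-1.285, 0.241, 0.005, 1.335, 0, 1.571], TCP at [0.141, -0.48, 0.231] pointing down, gripper open.
Joint ranges: [-2.72, 2.72], [-1.05, 1.87], [-1.09, 1.28], [-1.99, 2.15], [-1.42, 1.44], [-3.14, 3.14]. Speed limits (rad/s): [2.79, 2.79, 3.14, 3.14, 3.14, 3.14].

### API

Orientations are given as a rotation vector (axis times angle).
In Python, from station import get_state, camera, finish_job, grasp_offset gives the robot as it stands.
- The arm moves only by the tool play_rows, never from a script. Its argument "steps" is a list of rows, each a list of 7 numbers: the turn, a rotation vector about the tool's x, y, z in degrees, then the shift along the tool's x, y, z in m, then the gripper's target within -1 to 1 (fully open at 1, half-way at 0, shut at -1). In form: [[ax, ay, az, tx, ty, tz, gripper], ...]. A call has 1 to 8 rows; each row shifts and turns the commanded pose from where the row before left it, along the tool's axes as they then stand; what a row does not reach is not made up. A row lasts 1/12 s, in which the tool goes at most 41.7 mm and 7.16 degrees, less where a joint would pass 70% of its speed; a pose out of reach is approached as far as the arm can. A call with a gripper value outside its range is refused whole. The fingers move at their own pace and stop on an object; the grip force is fixed at half the most. Time passes only in rows, so rows that do not move let the fingers close. It gives the time, the measured TCP pose, the force and the opening at its end, in the units of the state.
- get_state(): the state, without advancing time (a new reading comes with each control period).
- camera(name): name is "scene" or "top" or "wrist"; returns a dict with "frame" (384x512x3 uint8, red, green, blue), "range_z" (384x512 float32, m along the optical axis (not along the pixel's ray), 0 where there is no reading), "mtx" (3x3 intrinsics, pixels), "rvec" (rotation vector, rad) and "tvec" (3), from world to camera coordinates, as OpenCV has them; the wrist camera has in their place "T_tool_cam" (4x4, takes a point from camera to tool coordinates, whose origin is the TCP and whose axes are the tool frame's). Camera axes: x right, y down, z forward; pixel columns grow to the right and rows downward; lengths in m; the calibration is good to about 2 mm. A picture is of the moment at which its call begins: read the wrist's pose just before it.
- finish_job(): hands the job in, once; it reports no verdict.
The state is a dict: "time": time; "q": joint angles; "dq": joint speeds; "joint_torque": joint torques, N m; "ee_pos": TCP position; "orientation": TCP orientation; "force": force on the tool from outside, world axes, zero at the start; "wrist_torque": the same for the moment, N m; "finger_gap": finger opening in m.
Only numpy, scipy, OpenCV 4.12 (cv2) and the standard library are available. Lean on these libraries where they do the work, as an engineer would, in place of code of your own. Each camera call takes 0.05 s, during which the arm holds its last target. There are 200 camera calls.

## Working session

There is one attempt and no reset: what is moved stays moved. The work goes in short steps, Python scripts to look and compute and a tool call to move; the robot and the scene stay as the last step left them, time stands still between calls to the robot, and variables do not carry over. Pictures are saved under pics/ and viewed, about 8 in all and at most 12, crops included, and the job is handed in when it is done.

Besides the shell and the picture viewer there is one more tool, called after "Call:" by a JSON object that holds its "op" and its "data", one argument or row to a line. play_rows: Moves the arm, as the interface text tells. Its arguments: {"type":"object","properties":{"steps":{"type":"array"}},"required":["steps"]}

```bash
mkdir -p pics
cat > h.py <<'E'
import numpy as np, cv2, pickle
from station import get_state, camera, finish_job, grasp_offset
def cloud(c):
    z=c["range_z"]; K=c["mtx"]; v,u=np.indices(z.shape)
    P=np.stack([(u-K[0,2])/K[0,0]*z,(v-K[1,2])/K[1,1]*z,z],-1)
    if "T_tool_cam" in c:
        s=c["state"];T=c["T_tool_cam"];P=P@T[:3,:3].T+T[:3,3]
        R=cv2.Rodrigues(np.array(s["orientation"],float))[0];return P@R.T+np.array(s["ee_pos"])
    R=cv2.Rodrigues(np.array(c["rvec"],float))[0]
    return (P-np.array(c["tvec"]).ravel())@R
def snap(n):
    s=get_state(); c=camera(n); c["state"]=s; return c
def save(f,im): cv2.imwrite("pics/"+f,cv2.cvtColor(im,cv2.COLOR_RGB2BGR))
E
python3 - <<'E'
from h import *
s=get_state();print(s,grasp_offset)
t=snap("top");c=snap("scene");pickle.dump((t,c),open("a.pkl","wb"))
save("top.png",cv2.resize(t["frame"],(800,600)));save("scene.png",cv2.resize(c["frame"],(800,600)))
for k in (t,c):
    R=cv2.Rodrigues(np.array(k["rvec"],float))[0];print(-R.T@np.array(k["tvec"]).ravel(),R[2])
E
```

```text
{'time': 0.0, 'q': array([-1.28498872e+00,  2.41397481e-01,  3.72109408e-03,  1.33520052e+00,
       -1.51774038e-05,  1.57079003e+00]), 'dq': array([-0.00049453, -0.00019647, -0.00028598, -0.0004296 ,  0.00109052,
        0.0005296 ]), 'joint_torque': array([ 9.29812377e-04, -3.72317934e+01,  2.52407330e+01,  1.68957707e-02,
       -1.66658589e-05,  9.03066592e-06]), 'ee_pos': array([ 0.14078302, -0.47911013,  0.2304195 ]), 'orientation': array([-1.32968546,  0.99732721, -0.99454345]), 'force': array([-0.04639529,  0.1771627 ,  0.49944284]), 'wrist_torque': array([ 0.00292673, -0.01801198,  0.01757289]), 'finger_gap': 0.08545916899973606} 0.0187
[ 0.49891396 -0.00341207  0.95196502] [ 0.09978976 -0.0022571  -0.99500598]
[ 1.33725993 -0.28538072  0.96086721] [-0.64158557  0.23908756 -0.72883818]
```

View pics/top.png

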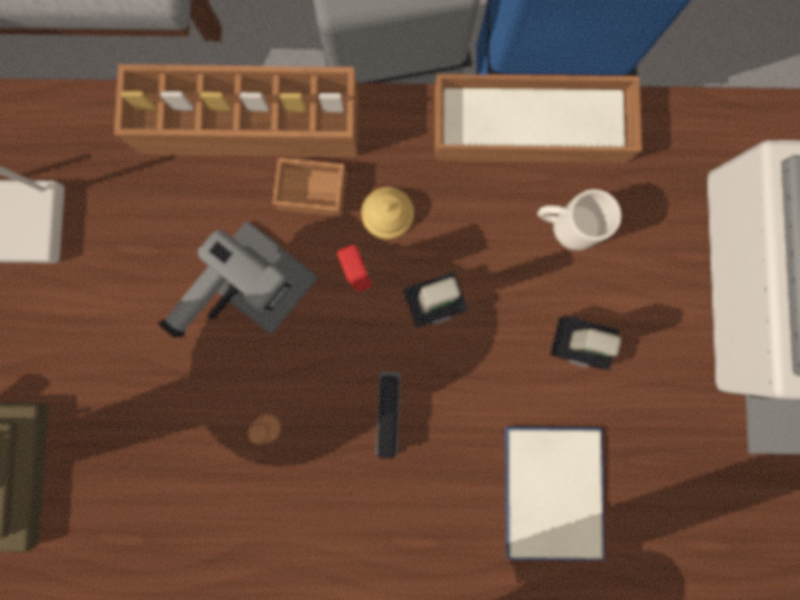

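View pics/scene.png

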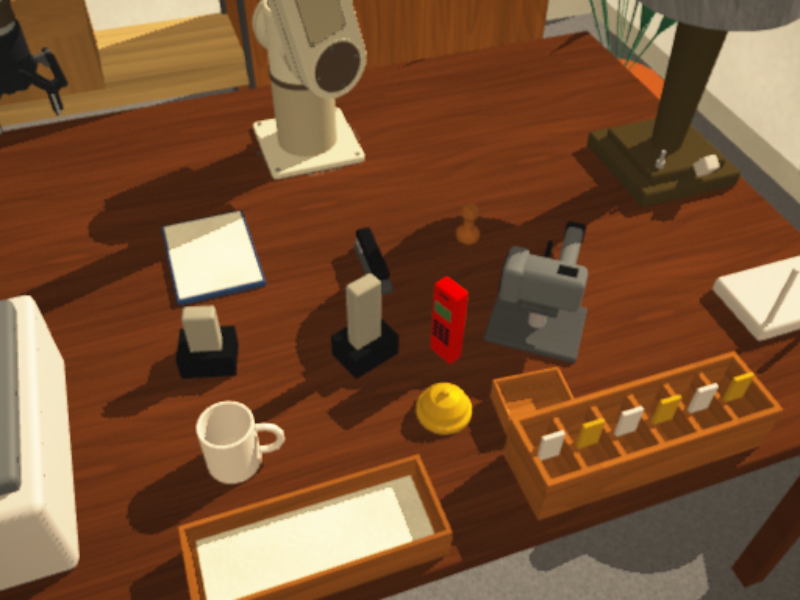

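Top view: the candidates are the grey handset at (440,293), the grey handset at (595,342) and the red look-alike at (353,268). The scene view shows the first grey one, at (363,310), as the taller, so it's my choice. The scanner is at (245,270), with its trigger at (222,303). Next I'll measure these.

Run:
```python
from h import *
t,c=pickle.load(open("a.pkl","rb"))
P=cloud(t); f=t["frame"].astype(int); S=512/800
def reg(n,box,zlo,zhi,cond=None):
    u0,v0,u1,v1=[int(x*S) for x in box]; m=np.zeros(f.shape[:2],bool); m[v0:v1,u0:u1]=1
    m&=(P[...,2]>zlo)&(P[...,2]<zhi)&(t["range_z"]>0)
    if cond is not None: m&=cond
    p=P[m]
    if len(p)<5: print(n,"few",len(p));return
    (cx,cy),wh,a=cv2.minAreaRect((p[:,:2]*1000).astype(np.float32))
    print(n,len(p),"mean",p.mean(0).round(3),"rect",np.round([cx,cy,*wh,a],1),"zpct",np.percentile(p[:,2],[5,50,95]).round(3))
    b=cv2.boxPoints(((cx,cy),wh,a)); return p
reg("tabl",(200,480,350,590),-.05,.05)
reg("long top",(390,260,480,335),.14,.2)
reg("long cradle",(390,260,480,335),.035,.06)
reg("short top",(540,310,640,375),.1,.14)
reg("short cradle",(540,310,640,375),.035,.06)
reg("red",(330,235,380,300),.06,.2)
reg("scan all>.06",(150,215,325,345),.06,.2)
reg("barrel top",(150,215,325,345),.13,.16)
reg("grip",(150,215,222,345),.09,.13)
reg("plate",(150,215,325,345),.006,.02)
reg("bell",(355,180,420,245),.02,.1)
reg("mug",(530,185,625,250),.03,.12)
reg("stapler",(370,365,410,465),.02,.1)
reg("stamp",(240,405,290,450),.02,.1)
reg("box",(265,150,350,220),.02,.06)
x0,y0,x1,y1=[int(x*S) for x in (150,210,490,350)]
save("crop.png",cv2.resize(t["frame"][y0:y1,x0:x1],None,fx=3.6,fy=3.6,interpolation=cv2.INTER_CUBIC))
```

```text
tabl 6704 mean [ 0.21   0.187 -0.001] rect [210.4 188.3 165.2 236.2   0.5] zpct [-0.004 -0.001  0.002]
long top 299 mean [ 0.577 -0.06   0.158] rect [577.7 -60.8  28.   47.4  19.2] zpct [0.154 0.159 0.161]
long cradle 529 mean [ 0.574 -0.057  0.044] rect [578.6 -61.1  63.9  84.3  19.5] zpct [0.042 0.044 0.047]
short top 287 mean [ 0.513 -0.293  0.113] rect [ 513.2 -295.    48.7   28.7   75.9] zpct [0.106 0.113 0.116]
short cradle 595 mean [ 0.513 -0.287  0.044] rect [ 513.6 -296.    85.6   64.    75.4] zpct [0.04  0.044 0.048]
red 342 mean [0.614 0.059 0.14 ] rect [618.3  60.3  48.4  29.   22.5] zpct [0.083 0.148 0.151]
scan all>.06 2432 mean [0.591 0.238 0.126] rect [570.  250.6 128.4 165.6  54.1] zpct [0.099 0.132 0.139]
barrel top 1276 mean [0.609 0.216 0.136] rect [614.9 217.  124.4  63.1  47.8] zpct [0.132 0.136 0.14 ]
grip 804 mean [0.562 0.288 0.117] rect [584.4 272.7  62.5 163.3  62.1] zpct [0.101 0.119 0.123]
plate 1300 mean [0.613 0.201 0.011] rect [614.6 222.6 150.8 119.6  52.3] zpct [0.008 0.011 0.014]
bell 580 mean [0.719 0.015 0.036] rect [721.8  15.5  66.4  67.6  42.9] zpct [0.025 0.037 0.044]
mug 781 mean [ 0.705 -0.291  0.067] rect [ 699.4 -281.8   75.1  103.5   16.7] zpct [0.034 0.07  0.09 ]
stapler 615 mean [0.398 0.011 0.043] rect [398.3  10.9  27.9 122.7  88.1] zpct [0.039 0.044 0.046]
stamp 172 mean [0.376 0.2   0.063] rect [375.3 201.9  30.3  27.8  50.1] zpct [0.022 0.068 0.071]
box 531 mean [0.766 0.143 0.033] rect [771.1 150.  135.2 102.6  88.1] zpct [0.021 0.036 0.041]
```

View pics/crop.png

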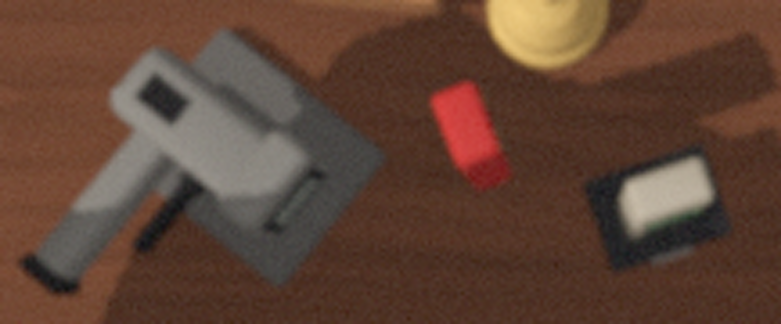

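Crop: the window slot is at (295,200), facing lower right. The grip runs to lower left, ending near (50,270), with the trigger blade at (165,215). The upright grey handset at (670,195) stands in the cradle with its green keypad on the lower (-x) side. The red one at (470,135) stays untouched. The measured sizes match the description.

```bash
cat >> h.py <<'E'
from scipy.spatial.transform import Rotation as Ro
def delta(p,jaw,down=(0,0,-1)):
    """print tool-frame turn (deg) and shift to TCP p, jaw axis (nearest sign) and tool y=down"""
    s=get_state();R=Ro.from_rotvec(s["orientation"]).as_matrix()
    y=np.array(down,float);y/=np.linalg.norm(y);x=np.array(jaw,float);x-=y*(x@y);x/=np.linalg.norm(x)
    for sg in (1,-1):
        T=np.stack([sg*x,y,np.cross(sg*x,y)],1)
        d=np.array(p)-s["ee_pos"]
        print(sg,"turn",np.rad2deg(Ro.from_matrix(R.T@T).as_rotvec()).round(2),"shift now",(R.T@d).round(4),"shift after turn",(T.T@d).round(4),"world d",d.round(4))
    print("q",s["q"].round(3),"t",s["time"],"R",R.round(3).tolist())
E
python3 - <<'E'
from h import *
a=np.deg2rad(51)
delta((.572,.281,.25),(np.cos(a),np.sin(a),0))
E
```

```text
1 turn [-1.2000e-01 -1.2462e+02 -6.0000e-02] shift now [-0.6078 -0.0183  0.628 ] shift after turn [ 0.8621 -0.0195  0.1433] world d [0.4312 0.7602 0.0195]
-1 turn [ 5.000e-02  5.538e+01 -1.000e-01] shift now [-0.6078 -0.0183  0.628 ] shift after turn [-0.8621 -0.0195 -0.1433] world d [0.4312 0.7602 0.0195]
q [-1.285  0.241  0.004  1.335 -0.     1.571] t 0.1 R [[0.282, -0.001, 0.959], [-0.959, 0.002, 0.282], [-0.002, -1.0, -0.0]]
```

Call:
{"op": "play_rows", "data": {
  "steps": [
    [0, 0, 0, -0.0276, -0.0008, 0.0285, 1],
    [0, 0, 0, -0.0276, -0.0008, 0.0285, 1],
    [0, 0, 0, -0.0276, -0.0008, 0.0285, 1],
    [0, 0, 0, -0.0276, -0.0008, 0.0285, 1],
    [0, 0, 0, -0.0276, -0.0008, 0.0285, 1],
    [0, 0, 0, -0.0276, -0.0008, 0.0285, 1],
    [0, 0, 0, -0.0276, -0.0008, 0.0285, 1],
    [0, 0, 0, -0.0276, -0.0008, 0.0285, 1]
  ]
}}

```text
time: 0.77
ee_pos: [0.2976, -0.2017, 0.2376]
orientation: [-1.331, 0.997, -0.997]
force: [1.0, -0.8, 0.5]
finger_gap: 0.0858
```

Call:
{"op": "play_rows", "data": {
  "steps": [
    [0, 0, 0, -0.0276, -0.0008, 0.0285, 1],
    [0, 0, 0, -0.0276, -0.0008, 0.0285, 1],
    [0, 0, 0, -0.0276, -0.0008, 0.0285, 1],
    [0, -6.92, 0, 0, 0, 0, 1],
    [0, -6.92, 0, 0, 0, 0, 1],
    [0, -6.92, 0, 0, 0, 0, 1],
    [0, -6.92, 0, 0, 0, 0, 1],
    [0, -6.92, 0, 0, 0, 0, 1]
  ]
}}

```text
time: 1.43
ee_pos: [0.3559, -0.0996, 0.2397]
orientation: [-1.506, 0.529, -0.527]
force: [-0.2, -0.0, -0.5]
finger_gap: 0.0852
```

Call:
{"op": "play_rows", "data": {
  "steps": [
    [0, -6.92, 0, 0, 0, 0, 1],
    [0, -6.92, 0, 0, 0, 0, 1],
    [0, -6.92, 0, 0, 0, 0, 1],
    [0, -6.92, 0, 0, 0, 0, 1],
    [0, -6.92, 0, 0, 0, 0, 1],
    [0, -6.92, 0, 0, 0, 0, 1],
    [0, -6.92, 0, 0, 0, 0, 1],
    [0, -6.92, 0, 0, 0, 0, 1]
  ]
}}

```text
time: 2.1
ee_pos: [0.3558, -0.0999, 0.2397]
orientation: [-1.558, -0.228, 0.229]
force: [-0.0, 0.6, 0.6]
finger_gap: 0.0853
```

Call:
{"op": "play_rows", "data": {
  "steps": [
    [0, -6.92, 0, 0, 0, 0, 1],
    [0, -6.92, 0, 0, 0, 0, 1],
    [0, -6.92, 0, 0, 0, 0, 1],
    [0, -6.92, 0, 0, 0, 0, 1],
    [0, -6.92, 0, 0, 0, 0, 1],
    [0, 0, 0, 0.0392, -0.0009, 0.0065, 1],
    [0, 0, 0, 0.0392, -0.0009, 0.0065, 1],
    [0, 0, 0, 0.0392, -0.0009, 0.0065, 1]
  ]
}}

```text
time: 2.77
ee_pos: [0.4153, 0.0041, 0.2427]
orientation: [-1.458, -0.691, 0.692]
force: [1.0, -1.3, 0.4]
finger_gap: 0.085
```

Call:
{"op": "play_rows", "data": {
  "steps": [
    [0, 0, 0, 0.0392, -0.0009, 0.0065, 1],
    [0, 0, 0, 0.0392, -0.0009, 0.0065, 1],
    [0, 0, 0, 0.0392, -0.0009, 0.0065, 1],
    [0, 0, 0, 0.0392, -0.0009, 0.0065, 1],
    [0, 0, 0, 0.0392, -0.0009, 0.0065, 1],
    [0, 0, 0, 0.0392, -0.0009, 0.0065, 1],
    [0, 0, 0, 0.0392, -0.0009, 0.0065, 1],
    [0, 0, 0, 0.0392, -0.0009, 0.0065, 1]
  ]
}}

```text
time: 3.43
ee_pos: [0.5727, 0.2816, 0.2493]
orientation: [-1.457, -0.693, 0.695]
force: [0.8, -0.4, 1.0]
finger_gap: 0.0854
```

Run:
```python
from h import *
a=np.deg2rad(51)
delta((.572,.281,.25),(np.cos(a),np.sin(a),0))
w=snap("wrist");pickle.dump(w,open("w.pkl","wb"));save("w.png",w["frame"])
P=cloud(w);m=(P[...,2]>.1)&(P[...,2]<.13)&(w["range_z"]>0)
print(m.sum(),w["T_tool_cam"].round(3).tolist())
for lo,hi in((.006,.02),(.085,.127),(.132,.145)):
    p=P[(P[...,2]>lo)&(P[...,2]<hi)&(w["range_z"]>0)];p=p[(abs(p[:,0]-.59)<.15)&(abs(p[:,1]-.25)<.15)];print(lo,len(p),p.mean(0).round(3),cv2.minAreaRect((p[:,:2]*1000).astype(np.float32)))
```

```text
1 turn [-0.02 -0.05 -0.06] shift now [-0.0009 -0.0007  0.0002] shift after turn [-0.0009 -0.0007  0.0002] world d [-0.0007 -0.0006  0.0007]
-1 turn [ 9.0000e-02  1.7995e+02 -3.0000e-02] shift now [-0.0009 -0.0007  0.0002] shift after turn [ 0.0009 -0.0007 -0.0002] world d [-0.0007 -0.0006  0.0007]
q [ 0.457  0.525  0.471  1.517 -0.     1.138] t 3.4333 R [[0.63, -0.001, -0.777], [0.777, -0.001, 0.63], [-0.001, -1.0, 0.0]]
4753 [[1.0, -0.0, -0.0, 0.0], [0.0, -0.319, 0.948, -0.144], [-0.0, -0.948, -0.319, 0.082], [0.0, 0.0, 0.0, 1.0]]
0.006 2816 [0.601 0.232 0.013] ((653.1982421875, 194.02105712890625), (149.82196044921875, 217.6582489013672), 52.99443435668945)
0.085 4573 [0.569 0.274 0.118] ((552.955322265625, 272.1448974609375), (127.1739730834961, 118.88829040527344), 48.40007400512695)
0.132 4857 [0.608 0.22  0.139] ((613.0147705078125, 220.848388671875), (124.62477111816406, 62.26793670654297), 50.81592559814453)
```

View pics/w.png

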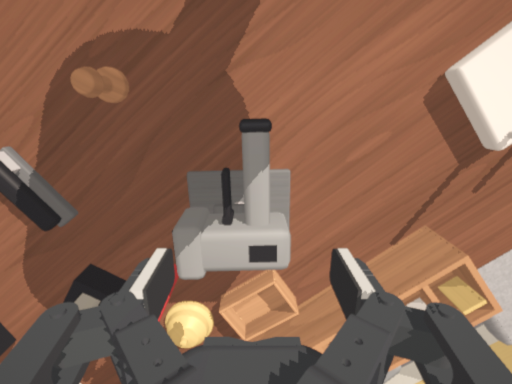

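Wrist view: the grip runs upward at (257,160), with the black blade to its left at (228,190) and the barrel at (245,240). The barrel's top face confirms the scanner's pose. I'll check the grip and blade in the scanner's frame.

```bash
cat >> h.py <<'E'
A=np.deg2rad(50.9);O=np.array([.6146,.2228,0])
RS=np.array([[np.cos(A),-np.sin(A),0],[np.sin(A),np.cos(A),0],[0,0,1]])
E
python3 - <<'E'
from h import *
w=pickle.load(open("w.pkl","rb"));P=(cloud(w)-O)@RS*1000
ok=w["range_z"]>0
for y in range(45,140,15):
    m=ok&(abs(P[...,1]-y)<4)&(P[...,2]>92)&(P[...,2]<130)
    q=P[m];x=q[:,0]
    print(y,[ (len(k),np.percentile(k[:,0],[2,98]).round(1),np.percentile(k[:,2],[50,98]).round(1)) for k in (q[x<3],q[x>=3]) if len(k)>3])
delta(O+RS@[.0185,.070,.15],RS[:,0])
E
```

```text
45 [(59, array([-12.1,  -4.7]), array([117.7, 119.1])), (179, array([10.7, 37.9]), array([121.7, 123.9]))]
60 [(65, array([-12.7,  -5.2]), array([118. , 119.8])), (192, array([10.9, 37.6]), array([121.9, 123.7]))]
75 [(64, array([-13.3,  -5.6]), array([117.8, 119.4])), (198, array([ 9.9, 37.3]), array([121.6, 123.7]))]
90 [(213, array([10.1, 37. ]), array([121.8, 123.8]))]
105 [(224, array([ 9.2, 35.5]), array([121.9, 123.6]))]
120 [(216, array([ 9.4, 35.2]), array([121.8, 123.8]))]
135 [(248, array([ 7.8, 36.6]), array([123.7, 125.6]))]
1 turn [-0.16  0.33  0.1 ] shift now [-0.008   0.0957 -0.0018] shift after turn [-0.0078  0.0957 -0.0015] world d [-0.0037 -0.007  -0.0957]
-1 turn [ 1.6000e-01 -1.7967e+02  2.5000e-01] shift now [-0.008   0.0957 -0.0018] shift after turn [0.0078 0.0957 0.0015] world d [-0.0037 -0.007  -0.0957]
q [0.463 0.537 0.481 1.514 0.003 1.14 ] t 3.4833 R [[0.626, -0.001, -0.78], [0.78, 0.003, 0.626], [0.002, -1.0, 0.003]]
```

Call:
{"op": "play_rows", "data": {
  "steps": [
    [0, -1.1, 0, -0.0094, 0, -0.0015, 1],
    [0, 0, 0, 0, 0.03, 0, 1],
    [0, 0, 0, 0, 0.03, 0, 1],
    [0, 0, 0, 0, 0.03, 0, 1],
    [0, 0, 0, 0, 0.03, 0, 1],
    [0, 0, 0, 0, 0.025, 0, 1],
    [0, 0, 0, 0, 0.019, 0, 1],
    [0, 0, 0, 0, 0, 0, 1]
  ]
}}

```text
time: 4.15
ee_pos: [0.5637, 0.2695, 0.0801]
orientation: [-1.452, -0.7, 0.718]
force: [-0.9, 0.6, -0.6]
finger_gap: 0.0854
```

Call:
{"op": "play_rows", "data": {
  "steps": [
    [0, 0, 0, 0, 0, 0, 0.4],
    [0, 0, 0, 0, 0, 0, 0.3],
    [0, 0, 0, 0, 0, 0, 0.3],
    [0, 0, 0, 0, 0, 0, 0.3]
  ]
}}

```text
time: 4.48
ee_pos: [0.5695, 0.2727, 0.0884]
orientation: [-1.452, -0.713, 0.705]
force: [1.2, 1.8, 0.6]
finger_gap: 0.0554
```

Run:
```python
from h import *
w=snap("scene");f=w["frame"]
save("s2.png",cv2.resize(f[110:250,280:420],None,fx=4,fy=4))
s=get_state();print(s["ee_pos"],(s["ee_pos"]-O)@RS,s["finger_gap"],s["force"])
```

```text
[0.56944184 0.27270137 0.08837934] [0.01024562 0.06651642 0.08837934] 0.05574661613693003 [2.48574197 1.3679774  0.88593781]
```

View pics/s2.png

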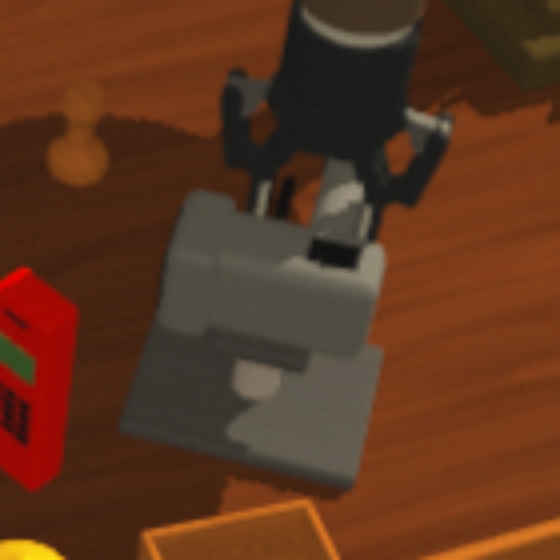

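Crop: the left finger at (262,200) stands in front of the blade at (285,197), and the right finger at (368,220) is behind the grip. The jaw's centre is about 6.5 mm too far towards the window. I'll correct that, then squeeze.

Call:
{"op": "play_rows", "data": {
  "steps": [
    [0, 0, 0, 0.0, 0.0, 0.0, 0.6],
    [0, 0, 0, 0.003, 0.002, 0.0015, 0.6],
    [0, 0, 0, 0.0035, 0.002, 0.0015, 0.6],
    [0, 0, 0, 0, 0, 0, 0.6],
    [0, 0, 0, 0, 0, 0, 0.6],
    [0, 0, 0, 0, 0, 0, 0.3],
    [0, 0, 0, 0, 0, 0, 0.3],
    [0, 0, 0, 0, 0, 0, 0.3]
  ]
}}

```text
time: 5.2
ee_pos: [0.5691, 0.2784, 0.0819]
orientation: [-1.452, -0.708, 0.709]
force: [-0.4, 0.3, -0.5]
finger_gap: 0.0554
```

Run:
```python
from h import *
s=get_state();print((s["ee_pos"]-O)@RS,s["finger_gap"],s["force"],RS.T@s["force"])
```

```text
[0.01439591 0.07037356 0.08186755] 0.055400450520671184 [-0.35026712  0.34579612 -0.47797451] [ 0.04744884  0.48990879 -0.47797451]
```

Call:
{"op": "play_rows", "data": {
  "steps": [
    [0, 0, 0, 0.0025, 0.0, 0.0, 0.3],
    [0, 0, 0, 0, 0, 0, 0.2],
    [0, 0, 0, 0, 0, 0, 0.1],
    [0, 0, 0, 0, 0, 0, 0.03],
    [0, 0, 0, 0, 0, 0, 0.0],
    [0, 0, 0, 0, 0, 0, 0.0]
  ]
}}

```text
time: 5.7
ee_pos: [0.5702, 0.2798, 0.0826]
orientation: [-1.453, -0.707, 0.71]
force: [-5.0, -3.0, 5.7]
finger_gap: 0.0429
```

Call:
{"op": "play_rows", "data": {
  "steps": [
    [0, 0, 0, 0, 0, 0, -0.05],
    [0, 0, 0, 0, 0, 0, -0.07],
    [0, 0, 0, 0, 0, 0, -0.07],
    [0, 0, 0, 0, 0, 0, -0.07],
    [0, 0, 0, 0, 0, 0, -0.07]
  ]
}}

```text
time: 6.12
ee_pos: [0.5705, 0.2802, 0.0828]
orientation: [-1.453, -0.708, 0.709]
force: [-3.1, -2.0, 4.7]
finger_gap: 0.0416
```

Run:
```python
from h import *
s=get_state();print((s["ee_pos"]-O)@RS,s["finger_gap"],RS.T@s["force"],s["wrist_torque"])
```

```text
[0.01671423 0.07045752 0.08283634] 0.04156079939361633 [-3.51772488  1.17800994  4.7057323 ] [-0.79212267  0.88661036 -0.24992814]
```

Call:
{"op": "play_rows", "data": {
  "steps": [
    [0, 0, 0, 0, 0, 0, -0.2],
    [0, 0, 0, 0, 0, 0, -0.4],
    [0, 0, 0, 0, 0, 0, -0.4],
    [0, 0, 0, 0, 0, 0, -0.4],
    [0, 0, 0, 0, 0, 0, -0.4]
  ]
}}

```text
time: 6.53
ee_pos: [0.5704, 0.2802, 0.0828]
orientation: [-1.453, -0.708, 0.709]
force: [-4.1, -1.6, 6.6]
finger_gap: 0.042
```

Run:
```python
from h import *
s=get_state();print((s["ee_pos"]-O)@RS,s["finger_gap"],RS.T@s["force"],s["wrist_torque"])
w=snap("wrist");save("w2.png",w["frame"])
```

```text
[0.01670765 0.07049514 0.08283181] 0.041997672819344994 [-3.80586348  2.14982455  6.63828854] [-0.80128978  0.99832843 -0.20687022]
```

View pics/w2.png

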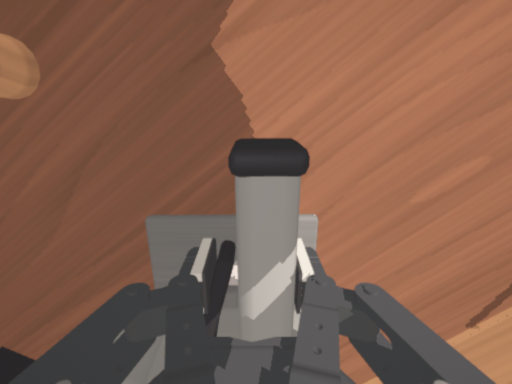

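Wrist view: the blade at (222,280) is swung in against the grip at (265,250), and the fingers are stalled on it at 42 mm under full grip force, so it's at its stop. Now I'll release and rise.

Call:
{"op": "play_rows", "data": {
  "steps": [
    [0, 0, 0, 0, 0, 0, 0.5],
    [0, 0, 0, 0, 0, 0, 0.8],
    [0, 0, 0, 0, 0, 0, 0.8],
    [0, 0, 0, 0, 0, 0, 0.8],
    [0, 0, 0, 0, 0, 0, 0.8],
    [0, 0, 0, 0, -0.02, 0, 0.8],
    [0, 0, 0, 0, -0.03, 0, 0.8],
    [0, 0, 0, 0, -0.035, 0, 0.8]
  ]
}}

```text
time: 7.25
ee_pos: [0.5696, 0.2801, 0.1658]
orientation: [-1.452, -0.705, 0.712]
force: [-0.1, 0.1, 0.8]
finger_gap: 0.0774
```

Call:
{"op": "play_rows", "data": {
  "steps": [
    [0, 0, 0, 0, -0.035, 0, 0.8],
    [0, 0, 0, 0, -0.035, 0, 0.8],
    [0, 0, 0, 0, -0.015, 0, 0.8],
    [0, 0, 0, 0, 0, 0, 0.8],
    [0, 0, 0, 0, 0, 0, 0.8]
  ]
}}

```text
time: 7.67
ee_pos: [0.5717, 0.2811, 0.2536]
orientation: [-1.452, -0.712, 0.706]
force: [-0.3, -0.2, -0.9]
finger_gap: 0.0772
```

Run:
```python
from h import *
w=snap("wrist");P=(cloud(w)-O)@RS*1000
ok=w["range_z"]>0
for y in (45,60,75):
    m=ok&(abs(P[...,1]-y)<4)&(P[...,2]>92)&(P[...,2]<130)&(P[...,0]<3)
    print(y,m.sum(),np.percentile(P[m][:,0],[2,98]))
a=np.deg2rad(19.4)
delta((.578,-.061,.25),(np.cos(a),np.sin(a),0))
```

```text
45 60 [-12.35656986  -4.78844795]
60 60 [-13.02674467  -5.22639648]
75 68 [-12.95417288  -5.5942351 ]
1 turn [-0.000e+00  3.264e+01  2.000e-02] shift now [-0.265   0.0016 -0.2158] shift after turn [-0.1068  0.0017 -0.3247] world d [ 0.0071 -0.3417 -0.0017]
-1 turn [ 3.0000e-02 -1.4736e+02  0.0000e+00] shift now [-0.265   0.0016 -0.2158] shift after turn [0.1068 0.0017 0.3247] world d [ 0.0071 -0.3417 -0.0017]
q [0.457 0.519 0.467 1.518 0.    1.119] t 7.7167 R [[0.615, 0.0, -0.788], [0.788, 0.0, 0.615], [0.0, -1.0, -0.0]]
```

The trigger is back at its released place. Next I'll go above the long handset.

Call:
{"op": "play_rows", "data": {
  "steps": [
    [0, 6.53, 0, 0, 0, 0, 1],
    [0, 6.53, 0, 0, 0, 0, 1],
    [0, 6.53, 0, 0, 0, 0, 1],
    [0, 6.53, 0, 0, 0, 0, 1],
    [0, 6.53, 0, 0, 0, 0, 1],
    [0, 0, 0, -0.0119, 0, -0.0361, 1],
    [0, 0, 0, -0.0119, 0, -0.0361, 1],
    [0, 0, 0, -0.0119, 0, -0.0361, 1]
  ]
}}

```text
time: 8.38
ee_pos: [0.5718, 0.1658, 0.2491]
orientation: [-1.555, -0.264, 0.271]
force: [1.1, -0.8, 0.8]
finger_gap: 0.0853
```

Call:
{"op": "play_rows", "data": {
  "steps": [
    [0, 0, 0, -0.0119, 0, -0.0361, 1],
    [0, 0, 0, -0.0119, 0, -0.0361, 1],
    [0, 0, 0, -0.0119, 0, -0.0361, 1],
    [0, 0, 0, -0.0119, 0, -0.0361, 1],
    [0, 0, 0, -0.0119, 0, -0.0361, 1],
    [0, 0, 0, -0.0119, 0, -0.0361, 1],
    [0, 0, 0, 0, 0, 0, 1],
    [0, 0, 0, 0, 0, 0, 1]
  ]
}}

```text
time: 9.05
ee_pos: [0.5765, -0.0636, 0.2498]
orientation: [-1.553, -0.259, 0.265]
force: [0.7, -0.1, -0.0]
finger_gap: 0.0856
```

Run:
```python
from h import *
w=snap("wrist");P=cloud(w);ok=w["range_z"]>0
p0=None
for lo,hi in((.15,.17),(.035,.055)):
    m=ok&(P[...,2]>lo)&(P[...,2]<hi)&(np.hypot(P[...,0]-.578,P[...,1]+.061)<.07)
    p=P[m];print(len(p),p.mean(0),cv2.minAreaRect((p[:,:2]*1000).astype(np.float32)))
    for k in("full",): pass
a=np.deg2rad(19.4)
delta((.578,-.061,.25),(np.cos(a),np.sin(a),0))
save("w3.png",w["frame"])
```

```text
1536 [ 0.57759423 -0.05813689  0.16054806] ((578.1370849609375, -59.800537109375), (28.268342971801758, 46.22648620605469), 18.90546417236328)
1789 [ 0.57431042 -0.04959142  0.04628952] ((578.610595703125, -60.816314697265625), (63.9963264465332, 84.3591079711914), 19.451257705688477)
1 turn [-0.12 -0.13 -0.17] shift now [0.0016 0.0001 0.0006] shift after turn [0.0016 0.0001 0.0006] world d [ 0.0013  0.0011 -0.0001]
-1 turn [  0.26 179.87  -0.19] shift now [0.0016 0.0001 0.0006] shift after turn [-0.0016  0.0001 -0.0006] world d [ 0.0013  0.0011 -0.0001]
q [-1.080e-01  4.000e-01  2.770e-01  1.451e+00  1.000e-03  1.127e+00] t 9.1 R [[0.944, -0.003, -0.33], [0.33, 0.001, 0.944], [-0.003, -1.0, 0.002]]
```

View pics/w3.png

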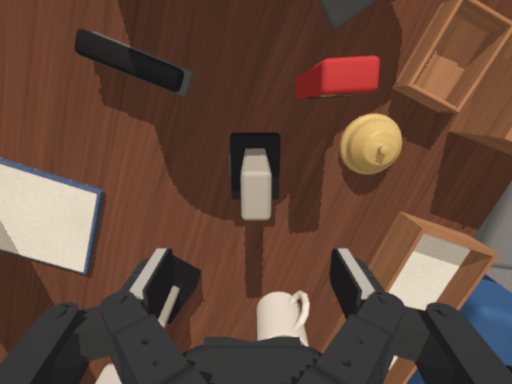

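Wrist view: the handset top is at (256,190) in its cradle, centred between the fingers (154 and 350), and the red look-alike at (345,77) is well clear. Now I'll descend and grip.

Call:
{"op": "play_rows", "data": {
  "steps": [
    [0, 0, 0, 0.0015, 0.02, 0.001, 1],
    [0, 0, 0, 0, 0.03, 0, 1],
    [0, 0, 0, 0, 0.03, 0, 1],
    [0, 0, 0, 0, 0.03, 0, 1],
    [0, 0, 0, 0, 0.025, 0, 1],
    [0, 0, 0, 0, 0.013, 0, 1],
    [0, 0, 0, 0, 0, 0, 1],
    [0, 0, 0, 0, 0, 0, 1]
  ]
}}

```text
time: 9.77
ee_pos: [0.5777, -0.0583, 0.1028]
orientation: [-1.553, -0.265, 0.27]
force: [0.5, 0.9, 0.9]
finger_gap: 0.0858
```

Call:
{"op": "play_rows", "data": {
  "steps": [
    [0, 0, 0, 0, 0, 0, 0],
    [0, 0, 0, 0, 0, 0, -0.2],
    [0, 0, 0, 0, 0, 0, -0.3],
    [0, 0, 0, 0, 0, 0, -0.5],
    [0, 0, 0, 0, 0, 0, -1],
    [0, 0, 0, 0, 0, 0, -1],
    [0, 0, 0, 0, 0, 0, -1],
    [0, 0, 0, 0, 0, 0, -1]
  ]
}}

```text
time: 10.43
ee_pos: [0.5793, -0.0603, 0.1051]
orientation: [-1.555, -0.267, 0.264]
force: [-0.7, -0.2, 5.5]
finger_gap: 0.0275
```

Call:
{"op": "play_rows", "data": {
  "steps": [
    [0, 0, 0, 0, -0.006, 0, -1],
    [0, 0, 0, 0, -0.01, 0, -1],
    [0, 0, 0, 0, -0.012, 0, -1],
    [0, 0, 0, 0, -0.015, 0, -1],
    [0, 0, 0, 0, -0.02, 0, -1],
    [0, 0, 0, 0, -0.02, 0, -1],
    [0, 0, 0, 0, -0.02, 0, -1],
    [0, 0, 0, 0, -0.02, 0, -1]
  ]
}}

```text
time: 11.1
ee_pos: [0.5783, -0.0601, 0.2281]
orientation: [-1.554, -0.265, 0.266]
force: [0.2, -0.2, -1.3]
finger_gap: 0.0272
```

Call:
{"op": "play_rows", "data": {
  "steps": [
    [0, 0, 0, 0, -0.02, 0, -1],
    [0, 0, 0, 0, -0.015, 0, -1],
    [0, 0, 0, 0, -0.01, 0, -1],
    [0, 0, 0, 0, 0, 0, -1],
    [0, 0, 0, 0, 0, 0, -1],
    [0, 0, 0, 0, 0, 0, -1]
  ]
}}

```text
time: 11.6
ee_pos: [0.5781, -0.06, 0.2707]
orientation: [-1.554, -0.264, 0.267]
force: [0.5, -0.0, -1.3]
finger_gap: 0.0275
```

Run:
```python
from h import *
A=np.deg2rad(51.8)
t=A;xs=np.array([np.cos(t),np.sin(t),0])
zh=np.array([-xs[0],-xs[1],1])*.7071
win=O+np.array([0,0,.105])-.066*xs; foot=win-.1*xs
tcp=foot+zh*.094; print("win",win,"foot",foot,"tcp",tcp)
s=get_state();R=Ro.from_rotvec(s["orientation"]);y=R.as_matrix()[:,1]
ax=np.cross(y,-zh);an=np.arcsin(np.linalg.norm(ax));ax/=np.linalg.norm(ax)
print("turn axis world",ax,np.rad2deg(an),"tool",R.inv().apply(ax)*np.rad2deg(an))
print("foot now est",s["ee_pos"]+.094*y,s["force"],s["finger_gap"],s["q"].round(3))
print("shift tool now",R.inv().apply(tcp-s["ee_pos"]), tcp-s["ee_pos"])
```

```text
win [0.57378505 0.17093345 0.105     ] foot [0.51194421 0.09234776 0.105     ] tcp [0.47084021 0.04011389 0.1714674 ]
turn axis world [ 0.78458356 -0.62001969 -0.00205368] 45.073529760444124 tool [ 2.40835545e+01  1.25283749e-17 -3.80999408e+01]
foot now est [ 0.57783916 -0.06000558  0.17666241] [ 0.50023044 -0.00860645 -1.33746823] 0.02753046590277888 [-0.103  0.398  0.327  1.502  0.     1.129]
shift tool now [-0.06769081  0.09947907  0.12995232] [-0.10722589  0.10014365 -0.09919474]
```

Call:
{"op": "play_rows", "data": {
  "steps": [
    [0, 0, 0, -0.0135, 0, 0.026, -1],
    [0, 0, 0, -0.0135, 0, 0.026, -1],
    [0, 0, 0, -0.0135, 0, 0.026, -1],
    [0, 0, 0, -0.0135, 0, 0.026, -1],
    [0, 0, 0, -0.0135, 0, 0.026, -1],
    [0, 0, 0, 0, 0, 0, -1]
  ]
}}

```text
time: 12.1
ee_pos: [0.4672, 0.0427, 0.2708]
orientation: [-1.552, -0.264, 0.273]
force: [-0.3, -0.5, -2.8]
finger_gap: 0.0274
```

Call:
{"op": "play_rows", "data": {
  "steps": [
    [3.01, 0, -4.76, 0, 0, 0, -1],
    [3.01, 0, -4.76, 0, 0, 0, -1],
    [3.01, 0, -4.76, 0, 0, 0, -1],
    [3.01, 0, -4.76, 0, 0, 0, -1],
    [3.01, 0, -4.76, 0, 0, 0, -1],
    [3.01, 0, -4.76, 0, 0, 0, -1],
    [3.01, 0, -4.76, 0, 0, 0, -1],
    [3.01, 0, -4.76, 0, 0, 0, -1]
  ]
}}

```text
time: 12.77
ee_pos: [0.4713, 0.0396, 0.2715]
orientation: [-0.981, -0.663, -0.197]
force: [0.0, -0.5, -3.0]
finger_gap: 0.0274
```

Call:
{"op": "play_rows", "data": {
  "steps": [
    [0, 0, 0, 0, 0, 0, -1],
    [0, 0, 0, 0, 0, 0, -1],
    [0, 0, 0, 0, 0, 0, -1]
  ]
}}

```text
time: 13.02
ee_pos: [0.4723, 0.0397, 0.272]
orientation: [-0.985, -0.661, -0.194]
force: [0.1, 0.3, -2.2]
finger_gap: 0.0275
```

Run:
```python
from h import *
s=get_state();R=Ro.from_rotvec(s["orientation"])
print(s["ee_pos"],R.as_matrix()[:,1],s["q"].round(3),s["finger_gap"],s["force"])
d=np.array([.4708,.0401,.1715])-s["ee_pos"];print(d,R.inv().apply(d))
```

```text
[0.47225813 0.03970379 0.27196026] [ 0.43821275  0.55404428 -0.70781673] [-0.362 -0.058 -0.469  0.866  0.739  0.985] 0.027508020048302793 [ 0.10392168  0.25399816 -2.15841151]
[-0.00145813  0.00039621 -0.10046026] [-0.06108079  0.070688   -0.03697148]
```

Call:
{"op": "play_rows", "data": {
  "steps": [
    [0, 0, 0, -0.0122, 0.0141, -0.0074, -1],
    [0, 0, 0, -0.0122, 0.0141, -0.0074, -1],
    [0, 0, 0, -0.0122, 0.0141, -0.0074, -1],
    [0, 0, 0, -0.0122, 0.0141, -0.0074, -1],
    [0, 0, 0, -0.0122, 0.0141, -0.0074, -1],
    [0, 0, 0, 0, 0, 0, -1],
    [0, 0, 0, 0, 0, 0, -1],
    [0, 0, 0, 0, 0, 0, -1]
  ]
}}

```text
time: 13.68
ee_pos: [0.4719, 0.0407, 0.1732]
orientation: [-0.983, -0.664, -0.194]
force: [0.5, 0.2, -1.0]
finger_gap: 0.0272
```

Run:
```python
from h import *
s=get_state();R=Ro.from_rotvec(s["orientation"]);y=R.as_matrix()[:,1]
ft=s["ee_pos"]+.094*y
print(s["ee_pos"],y,s["finger_gap"],s["force"],"foot in scanner",(ft-O)@RS, "win-rel",(ft-O)@RS-[-.066,0,.105])
t=snap("top");c=snap("scene")
save("f.png",np.vstack([cv2.resize(t["frame"][110:300,90:430],(640,358)),cv2.resize(c["frame"][60:290,160:430],(270,230))[:, :] if 0 else cv2.resize(c["frame"][110:250,160:440],(640,240))]))
P=cloud(t);ok=t["range_z"]>0
P2=cloud(c);f=c["frame"].astype(int)
# foot: most-forward light grey points along scanner x in top view near foot
q=(P[ok]-O)@RS; m=(abs(q[:,1])<.035)&(q[:,0]<-.09)&(q[:,0]>-.24)&(q[:,2]>.06)
q=q[m];print(len(q),"front x",np.percentile(q[:,0],98),"y range",np.percentile(q[q[:,0]>-.2][:,1],[2,50,98]))
t0,_=pickle.load(open("a.pkl","rb"));d=cloud(t0)[...,2]-P[...,2]
S=.64
for n,(u,v) in dict(bell=(388,213),mug=(588,218),stapler=(388,415),stamp=(264,429),box=(310,187),short=(595,342),trig=(222,303)).items():
    u,v=int(u*S),int(v*S);a=abs(t0["frame"][v-8:v+8,u-8:u+8].astype(int)-t["frame"][v-8:v+8,u-8:u+8]).mean();print(n,"imgdiff",a.round(1),"dz",np.abs(d[v-8:v+8,u-8:u+8]).mean().round(4))
```

```text
[0.47194343 0.04074264 0.17324279] [ 0.43946722  0.55538979 -0.70598212] 0.027157845766826963 [ 0.51824088  0.20658819 -1.03418532] foot in scanner [-0.16468707 -0.003244    0.10688047] win-rel [-0.09868707 -0.003244    0.00188047]
893 front x -0.15770982426260122 y range [-0.02789367 -0.00272921  0.02134637]
bell imgdiff 6.2 dz 0.0089
mug imgdiff 6.6 dz 0.0166
stapler imgdiff 16.5 dz 0.1518
stamp imgdiff 4.8 dz 0.0195
box imgdiff 5.6 dz 0.0093
short imgdiff 28.1 dz 0.0017
trig imgdiff 4.8 dz 0.0049
```

View pics/f.png

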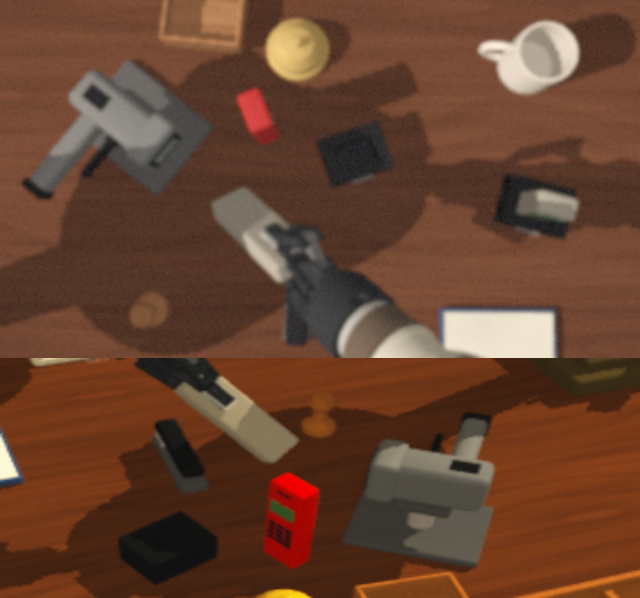

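The picture shows the handset at (245,225), tilted, with its foot towards the window. The cradle is empty and the bystanders and red look-alike are in place. The short handset and stapler changes are the arm's shadow and the arm itself in the way. I'm handing in.

```bash
python3 -c "
from h import *
print(finish_job());s=get_state();print(s['ee_pos'],s['finger_gap'])"
```

```text
the job is handed in; nothing more can be done
None
the job is handed in; nothing more can be done
```

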